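Shut the valve of the branch left open before turning the water on

TASK

The heating pipework is about to be refilled. Two of the three branches are piped up, but on the third the pipe has been taken out and its valve looks into open air: turn that branch's lever fully shut, across its pipe, and only then turn the main lever fully open, in line with the header. Leave the other two branch levers fully open and do not disturb the things lying on the shelf.

Things in the scene. Friction and masses are not known exactly. Their poses are not given: they have to be found in the camera images.
- manifold: Copper pipe manifold fixed to the shelf. Header pipe (28 mm) along its y, axis 75 mm up; origin on the shelf under it, x away from the robot. Main valve's stem at x 0, y +200 mm; left, middle, right branch valves (outlets to +x) have stems at x +60, y +60, -70, -200. Inlet pipe drops at y +305. Gauge (52 mm dial, top 101 mm up) at x -20 to -50, y -5. Pipes and valve bodies stay below 97 mm.
- left_lever (a joint): Lever of the left branch valve (left = +y end). 0 rad = fully open, the lever in line with its branch, pointing +x of the manifold; grows clockwise seen from above to its stop at 1.57 rad = fully shut, across the branch, pointing to the manifold's -y. All three branch levers start open (0 to 0.05). Stiff: about 0.35 N m to turn (5 N at the grip); stays where it is left.
- left_stem (a point): Point on the (vertical) turning axis of the left branch lever, at the mid-height of the lever's sleeve, 125 mm above the shelf. Does not move.
- left_grip (a point): Middle of the black sleeve of the left branch lever, 75 mm from its turning axis; moves with the lever. The sleeve is 65 mm long (40 to 105 mm from the axis), 20 mm wide and 10 mm high, 125 mm above the shelf; the clear height between it and the pipe or valve below is at least 26 mm.
- middle_lever (a joint): Lever of the middle branch valve (left = +y end). 0 rad = fully open, the lever in line with its branch, pointing +x of the manifold; grows clockwise seen from above to its stop at 1.57 rad = fully shut, across the branch, pointing to the manifold's -y. All three branch levers start open (0 to 0.05). Stiff: about 0.35 N m to turn (5 N at the grip); stays where it is left.
- middle_stem (a point): Point on the (vertical) turning axis of the middle branch lever, at the mid-height of the lever's sleeve, 125 mm above the shelf. Does not move.
- middle_grip (a point): Middle of the black sleeve of the middle branch lever, 75 mm from its turning axis; moves with the lever. The sleeve is 65 mm long (40 to 105 mm from the axis), 20 mm wide and 10 mm high, 125 mm above the shelf; the clear height between it and the pipe or valve below is at least 26 mm.
- right_lever (a joint): Lever of the right branch valve (left = +y end). 0 rad = fully open, the lever in line with its branch, pointing +x of the manifold; grows clockwise seen from above to its stop at 1.57 rad = fully shut, across the branch, pointing to the manifold's -y. All three branch levers start open (0 to 0.05). Stiff: about 0.35 N m to turn (5 N at the grip); stays where it is left.
- right_stem (a point): Point on the (vertical) turning axis of the right branch lever, at the mid-height of the lever's sleeve, 125 mm above the shelf. Does not move.
- right_grip (a point): Middle of the black sleeve of the right branch lever, 75 mm from its turning axis; moves with the lever. The sleeve is 65 mm long (40 to 105 mm from the axis), 20 mm wide and 10 mm high, 125 mm above the shelf; the clear height between it and the pipe or valve below is at least 26 mm.
- main_lever (a joint): Lever of the main valve. 0 rad = fully shut, across the header, pointing +x of the manifold; grows counter-clockwise seen from above to its stop at 1.57 rad = fully open, in line with the header, pointing to the manifold's +y. Starts shut (0 to 0.05). Stiff: about 0.35 N m to turn; stays where it is left.
- main_stem (a point): Point on the (vertical) turning axis of the main lever, at the mid-height of its sleeve, 125 mm above the shelf. Does not move.
- main_grip (a point): Middle of the black sleeve of the main lever, 80 mm from its turning axis; moves with the lever. The sleeve is 75 mm long (40 to 115 mm from the axis), 20 mm wide and 10 mm high, 125 mm above the shelf; at least 23 mm clear below it.
- pipe_a: One of the two connected 22 mm copper branch pipes: from the nut on its valve's outlet it runs 140 mm straight away from the valve and elbows down into a white collar (52 mm across) on the shelf. Fixed. Origin on the shelf under the elbow, 175 mm beyond its valve's stem along the manifold's x. Which branch it serves varies.
- pipe_b: One of the two connected 22 mm copper branch pipes: from the nut on its valve's outlet it runs 140 mm straight away from the valve and elbows down into a white collar (52 mm across) on the shelf. Fixed. Origin on the shelf under the elbow, 175 mm beyond its valve's stem along the manifold's x. Which branch it serves varies.
- open_tail: Where the third branch's pipe is missing: a white collar (52 mm across) on the shelf with the open end of a 22 mm copper pipe standing 16 mm up in it, and nothing between it and the valve's open outlet. Fixed. Origin on the shelf at its centre, 175 mm beyond its valve's stem along the manifold's x. Which branch it is varies.
- removed_pipe: The pipe taken out, a copper L about 155 x 90 mm, 35 mm high with a brass nut on each end, lying loose on the shelf to the robot's left; 22 mm tube; origin on the shelf under its middle.
- spanner: Steel spanner 200 mm long lying loose on the shelf to the robot's right; origin under its middle.
- paste_tub: Tub of jointing paste, 72 mm across and 75 mm high, standing to the robot's left; origin under its centre.
- mug: White mug, 82 mm across and 95 mm high with a handle, standing to the robot's right; origin under its centre.

How it is judged:
By the outcome, as a careful person would: the job done as asked, in the order asked, and still so for the second after the job is handed in, with the robot touching nothing.
It also fails if it takes over 51 s, if anything falls off the work surface, if the arm or the gripper's body presses on something with over 40 N, if the wrist force passes 120 N, or if a joint passes its speed limit or range.

ROBOT

A 7-joint arm with a two-finger parallel gripper is mounted at the origin on the work surface. World frame = base frame: x ahead of the robot, y to its left, z up, the work surface at z = 0. Lengths are in m, angles in rad, forces in N, time in s.
With the tool pointing down it reaches from about 0.35 to 0.9 m from the base axis. Payload 19.9 kg.
Tool frame: the origin (TCP) lies midway between the tips of the shut fingers; the grasp point (between the pads) lies 19 mm behind it (env.grasp_offset is the distance from the TCP to the grasp point, in m); z points along the fingers, y is the line along which they close (so a half turn about z gives the same grasp; the last joint's range is limited). The gripper opens to 94 mm and grips with 3 to 60 N. Pads are 16 mm wide; open, the fingers measure 119 mm over their backs; the gripper's body (75 mm by 177 mm) begins 78 mm behind the grasp point.
Start: joints at [1.095, 0.417, -0.01, 1.614, 0.005, 1.111, -0.053], TCP at [0.263, -0.567, 0.205] pointing down, gripper open.
Joint ranges: [-2.81, 2.81], [-0.39, 2.02], [-1.27, 1.25], [0.06, 2.57], [-1.19, 4.33], [0.19, 2], [-2.82, 2.82]. Speed limits (rad/s): [1.89, 1.89, 2.39, 2.39, 3.01, 3.01, 3.01].

INTERFACE

Orientations are given as [roll, pitch, yaw] about the fixed x, y, z axes, in that order (R = Rz(yaw) Ry(pitch) Rx(roll)).
In Python, from station import env gives the robot as it stands. The module is installed in compiled form; this text tells all that it offers.
- The arm moves only by the tool move_arm, never from a script. Its argument "deltas" is a list of rows, each an object with "jaw": the finger opening in cm, from 0 to 9.4; "dp": the shift along the tool's x, y, z in cm, a list of three; "turn": the turn about the tool's z in degrees. A call has 1 to 10 rows; each row shifts and turns the commanded pose from where the row before left it, along the tool's axes as they then stand; what a row does not reach is not made up. A row lasts 1/8 s, in which the tool goes at most 62.5 mm and 10.7 degrees, less where a joint would pass 70% of its speed; a pose out of reach is approached as far as the arm can. A call with a gripper value outside its range is refused whole. The fingers move at their own pace and stop on an object; "squeeze" is the grip in N (left out, the last holds). Time passes only in rows, so rows that do not move let the fingers close. It gives the time, the measured TCP pose, the force, the opening and the grip force at its end, in the units of the state.
- env.read_state(): the state, without advancing time (a new reading comes with each control period).
- env.get_image(name): name is "scene" or "top" or "wrist"; returns a dict with "image" (420x560x3 uint8, red, green, blue), "intrinsics" (3x3 intrinsics, pixels), "distortion" ([k1, k2, p1, p2, k3] as OpenCV has them; the pictures are not rectified), "R" (3x3) and "t" (3): a world point X has camera coordinates R X + t; the wrist camera has in their place "hand_eye" (4x4, takes a point from camera to tool coordinates, whose origin is the TCP and whose axes are the flange's). Camera axes: x right, y down, z forward; pixel columns grow to the right and rows downward; lengths in m; the calibration is good to about 2 mm. A picture is of the moment at which its call begins: read the wrist's pose just before it. There is no depth.
- env.sign_off(): hands the job in; it is judged then, once.
Trained networks look in a picture, given as the dict that the camera call returned (one of the last four; its "shot" number tells which), for a name from the list of things; names that differ only in an ending like _2 or _b are one class to them, and where a whole thing is asked for, a point or a joint stands for the part that bears it (a point fixed in the world has none). Each returns a list of dicts, best first, with "conf" (0 to 1); they miss things now and then, are a little off and sometimes report something else, mostly with a low value. They report only what shows in the picture. A call takes as long as a camera call.
- env.spot_in(picture, name): "location" ([row, column] in pixels, amid what is visible of it).
The state is a dict: "time": time; "joints": joint angles; "joint_velocities": joint speeds; "joint_torque": joint torques, N m; "tcp_pos": TCP position; "tcp_rot": TCP orientation; "wrist_force": force on the tool from outside, world axes, zero at the start; "torque": the same for the moment, N m; "opening": finger opening in m; "grip_force": force on a finger pad.
Only numpy, scipy, OpenCV 4.12 (cv2) and the standard library are available. Lean on these libraries where they do the work, as an engineer would, in place of code of your own. Each camera call takes 0.05 s, during which the arm holds its last target. There are 200 camera calls.

## Working session

There is one attempt and no reset: what is moved stays moved. The work goes in short steps, Python scripts to look and compute and a tool call to move; the robot and the scene stay as the last step left them, time stands still between calls to the robot, and variables do not carry over. Pictures are saved under pics/ and viewed, at most 10 in all, crops included, and the job is handed in when it is done.

Besides the shell and the picture viewer there is one more tool, called by a JSON object that holds its "name" and its "arguments". move_arm: Moves the arm, as the interface text tells. Its arguments: {"type":"object","properties":{"deltas":{"type":"array","items":{"type":"object","properties":{"jaw":{"type":"number"},"dp":{"type":"array","items":{"type":"number"}},"turn":{"type":"number"}}}},"squeeze":{"type":"number"}},"required":["deltas"]}

```bash
mkdir -p pics; cat > h.py <<'E'
import numpy as np, cv2
from station import env
def shot(n,f=None):
    d=env.get_image(n)
    if f: cv2.imwrite('pics/'+f,cv2.cvtColor(d['image'],cv2.COLOR_RGB2BGR))
    return d
def onplane(d,loc,z):
    p=cv2.undistortPoints(np.array([[[loc[1],loc[0]]]],float),d['intrinsics'],np.array(d['distortion']))[0,0]
    R=np.array(d['R']);t=np.array(d['t']);r=R.T@np.array([p[0],p[1],1]);c=-R.T@t
    return c+r*(z-c[2])/r[2]
E
python3 - <<'E'
from h import *
print({k:np.round(v,3) for k,v in env.read_state().items()})
zs=dict(left_grip=.13,middle_grip=.13,right_grip=.13,main_grip=.13,open_tail=.016,pipe_a=.075,manifold=.075,removed_pipe=.02,spanner=.005,paste_tub=.04,mug=.05)
for c in('top','scene'):
    d=shot(c,c+'1.png')
    for n,z in zs.items():
        for r in env.spot_in(d,n)[:3]:
            print(c,n,round(r['conf'],2),np.round(r['location']),np.round(onplane(d,r['location'],z),3))
E
```

```text
{'time': np.float64(0.0), 'joints': array([ 1.096,  0.418, -0.01 ,  1.614,  0.005,  1.111, -0.053]), 'joint_velocities': array([-0.   , -0.001, -0.   , -0.001,  0.001,  0.001,  0.001]), 'joint_torque': array([-2.0000e-03, -8.5125e+01,  6.3700e-01, -4.2598e+01, -4.9000e-02,
        1.9000e-02,  0.0000e+00]), 'tcp_pos': array([ 0.263, -0.567,  0.205]), 'tcp_rot': array([-3.14 ,  0.   ,  0.434]), 'wrist_force': array([-0.67 , -0.242, -0.386]), 'torque': array([-0.022,  0.06 , -0.006]), 'grip_force': np.float64(0.0), 'opening': np.float64(0.094)}
top left_grip 0.74 [223. 262.] [0.526 0.093 0.13 ]
top middle_grip 0.77 [230. 312.] [ 0.506 -0.035  0.13 ]
top right_grip 0.92 [240. 363.] [ 0.482 -0.164  0.13 ]
top main_grip 0.97 [231. 204.] [0.504 0.242 0.13 ]
top main_grip 0.67 [227. 312.] [ 0.515 -0.035  0.13 ]
top open_tail 0.66 [200. 360.] [ 0.606 -0.182  0.016]
top pipe_a 0.71 [239. 361.] [ 0.488 -0.171  0.075]
top pipe_a 0.63 [193. 316.] [ 0.615 -0.049  0.075]
top pipe_a 0.48 [221. 141.] [0.538 0.427 0.075]
top manifold 0.69 [262. 275.] [0.426 0.062 0.075]
top manifold 0.19 [235. 203.] 
[... 474 characters left out ...]
.13 ]
scene right_grip 0.46 [244. 236.] [ 0.5   -0.166  0.13 ]
scene main_grip 0.62 [224. 261.] [ 0.515 -0.047  0.13 ]
scene open_tail 0.54 [292. 268.] [ 0.618 -0.197  0.016]
scene pipe_a 0.77 [226. 312.] [0.629 0.078 0.075]
scene manifold 0.73 [216. 249.] [0.417 0.041 0.075]
scene removed_pipe 0.71 [183. 334.] [0.558 0.444 0.02 ]
scene removed_pipe 0.33 [222. 263.] [0.44  0.096 0.02 ]
scene spanner 0.76 [322. 154.] [ 0.386 -0.421  0.005]
scene spanner 0.62 [223. 260.] [0.419 0.105 0.005]
scene spanner 0.37 [219. 249.] [0.37  0.113 0.005]
scene paste_tub 0.81 [165. 292.] [0.367 0.472 0.04 ]
scene paste_tub 0.22 [178. 297.] [0.431 0.386 0.04 ]
scene mug 0.58 [351. 221.] [ 0.629 -0.457  0.05 ]
```

View pics/top1.png

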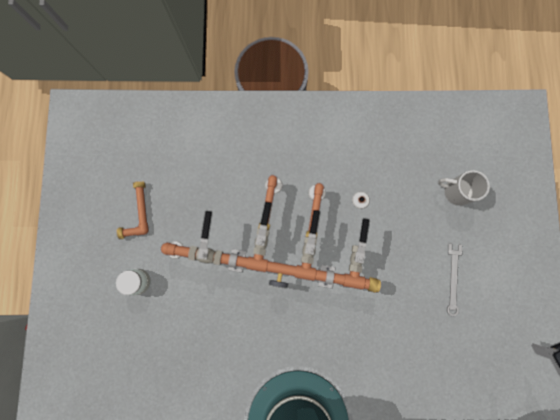

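View pics/scene1.png

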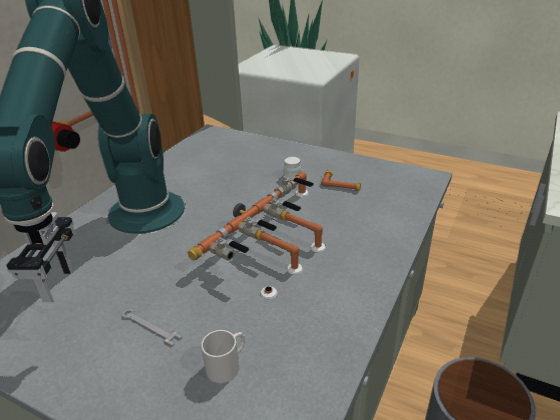

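The top view shows levers with black sleeves at about (224,207), (213,266), (222,315) and (231,364). The open tail at (200,361) lies beyond the right branch, so the right branch is the one to shut. I'll refine the manifold pose from the sleeves.

```bash
python3 - <<'E'
from h import *
d=shot('top');im=d['image'].astype(int)
m=(im.max(2)<45).astype(np.uint8)
m[:195]=0;m[275:]=0;m[:,:180]=0;m[:,400:]=0
n,_,s,c=cv2.connectedComponentsWithStats(m)
P=[]
for i in range(1,n):
    if s[i,4]>40: P.append((c[i][0],onplane(d,(c[i][1],c[i][0]),.13)));print(s[i],c[i],P[-1][1].round(4))
P=[p[1][:2] for p in sorted(P,key=lambda a:a[0])]
M=np.array([[.08,.2],[.135,.06],[.135,-.07],[.135,-.2]])
if len(P)==4:
    P=np.array(P);a=M-M.mean(0);b=P-P.mean(0)
    th=np.arctan2((a[:,0]*b[:,1]-a[:,1]*b[:,0]).sum(),(a*b).sum());R=np.array([[np.cos(th),-np.sin(th)],[np.sin(th),np.cos(th)]])
    t=P.mean(0)-R@M.mean(0);print('yaw',th,'o',t,'res',(P-(M@R.T+t)).round(4))
    for nm,q in dict(rs=(.06,-.2),rg=(.135,-.2),ms=(0,.2),mg=(.08,.2),tail=(.235,-.2)).items(): print(nm,(R@q+t).round(4))
    print('tail seen',onplane(d,(200,361),.016))
E
```

```text
[261 203  10  22 117] [265.88888889 213.23931624] [0.5509 0.0846 0.13  ]
[311 211   8  22 111] [314.48648649 221.3963964 ] [ 0.5298 -0.0409  0.13  ]
[202 212   9  26 131] [206.32061069 224.48091603] [0.5215 0.2376 0.13  ]
[360 219   9  23 121] [364.02479339 230.1322314 ] [ 0.5075 -0.1675  0.13  ]
yaw -0.17162283445284915 o [0.40838477 0.05160596] res [[ 0.0001  0.0025]
 [-0.0008 -0.0031]
 [ 0.0004 -0.0004]
 [ 0.0003  0.001 ]]
rs [ 0.4333 -0.1557]
rg [ 0.5072 -0.1685]
ms [0.4425 0.2487]
mg [0.5214 0.235 ]
tail [ 0.6058 -0.1856]
tail seen [ 0.60538929 -0.18422038  0.016     ]
```

{"name": "move_arm", "arguments": {"deltas": [{"dp": [4.3, -2.9, 0], "jaw": 5}, {"dp": [4.3, -2.9, 0], "jaw": 5}, {"dp": [4.3, -2.9, 0], "jaw": 5}, {"dp": [4.3, -2.9, 0], "jaw": 5}, {"dp": [4.3, -2.9, 0], "jaw": 5}, {"dp": [4.3, -2.9, 0], "jaw": 5}, {"dp": [4.3, -2.9, 0], "jaw": 5}, {"dp": [4.3, -2.9, 0], "jaw": 5}, {"dp": [4.3, -2.9, 0], "jaw": 5}, {"dp": [0, 0, 0], "turn": -10, "jaw": 5}], "squeeze": 20}}

```text
invalid input
```

{"name": "move_arm", "arguments": {"deltas": [{"dp": [0, 0, 0], "turn": -10, "jaw": 5}, {"dp": [0, 0, 0], "turn": -10, "jaw": 5}, {"dp": [0, 0, 0], "turn": -10, "jaw": 5}, {"dp": [0, 0, 0], "turn": -10, "jaw": 5}, {"dp": [0, 0, 0], "turn": -10, "jaw": 5}, {"dp": [0, 0, 0], "turn": -10, "jaw": 5}, {"dp": [0, 0, 0], "turn": -10, "jaw": 5}, {"dp": [0, 0, 0], "turn": -10, "jaw": 5}, {"dp": [0, 0, 0], "turn": -10, "jaw": 5}, {"dp": [0, 0, 0], "turn": -10, "jaw": 5}]}}

```text
time: 2.5
tcp_pos: [0.2626, -0.5671, 0.2054]
tcp_rot: [-3.142, -0.0, 2.185]
wrist_force: [0.3, 0.1, 0.2]
opening: 0.0499
grip_force: 0.0
```

{"name": "move_arm", "arguments": {"deltas": [{"dp": [0, 0, 0], "turn": -10, "jaw": 5}, {"dp": [0, 0, 0], "turn": -10, "jaw": 5}, {"dp": [0, 0, 0], "turn": -10, "jaw": 5}, {"dp": [0, 0, 0], "turn": -5, "jaw": 5}, {"dp": [0, 0, 0], "turn": 0, "jaw": 5}, {"dp": [0, 0, 0], "turn": 0, "jaw": 5}]}}

```text
time: 3.25
tcp_pos: [0.2626, -0.5671, 0.2054]
tcp_rot: [3.142, -0.0, 2.788]
wrist_force: [-0.6, 0.8, -0.2]
opening: 0.0499
grip_force: 0.0
```

{"name": "move_arm", "arguments": {"deltas": [{"dp": [-1.02, 5.1, 0], "turn": 0, "jaw": 5}, {"dp": [-1.02, 5.1, 0], "turn": 0, "jaw": 5}, {"dp": [-1.02, 5.1, 0], "turn": 0, "jaw": 5}, {"dp": [-1.02, 5.1, 0], "turn": 0, "jaw": 5}, {"dp": [-1.02, 5.1, 0], "turn": 0, "jaw": 5}, {"dp": [-1.02, 5.1, 0], "turn": 0, "jaw": 5}, {"dp": [-1.02, 5.1, 0], "turn": 0, "jaw": 5}, {"dp": [-1.02, 5.1, 0], "turn": 0, "jaw": 5}, {"dp": [-1.02, 5.1, 0], "turn": -10, "jaw": 5}, {"dp": [0, 0, 0], "turn": 0, "jaw": 5}]}}

```text
time: 4.5
tcp_pos: [0.5086, -0.1639, 0.2057]
tcp_rot: [3.14, 0.001, 2.971]
wrist_force: [-0.9, -0.5, -0.1]
opening: 0.0499
grip_force: 0.0
```

```bash
python3 - <<'E'
from h import *
s=env.read_state();print(s['time'],s['tcp_pos'],s['tcp_rot'],s['joints'].round(2) if hasattr(s['joints'],'round') else s['joints'])
shot('wrist','w1.png')
E
```

```text
4.5 [ 0.50859555 -0.16389189  0.20571945] [3.14032626e+00 7.43592876e-04 2.97124459e+00] [ 0.85  0.33 -0.71  1.82  0.24  1.08  1.44]
```

View pics/w1.png

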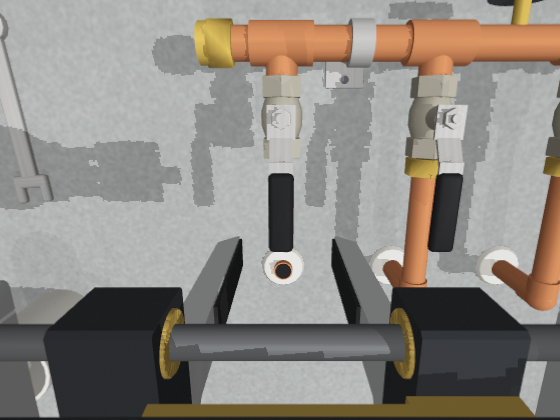

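The wrist picture shows the right lever's sleeve (281,212) centred between the fingers, with the open tail at (283,265) behind it. I'll go down around it.

{"name": "move_arm", "arguments": {"deltas": [{"dp": [0, -0.3, 3], "turn": 0, "jaw": 5}, {"dp": [0, 0, 4], "turn": 0, "jaw": 5}, {"dp": [0, 0, 2.8], "turn": 0, "jaw": 5}, {"dp": [0, 0, 0], "turn": 0, "jaw": 2.4}, {"dp": [0, 0, 0], "turn": 0, "jaw": 2.4}, {"dp": [0, 0, 0], "turn": 0, "jaw": 2.4}, {"dp": [0, 0, 0], "turn": 0, "jaw": 2.4}]}}

```text
time: 5.42
tcp_pos: [0.507, -0.1706, 0.1083]
tcp_rot: [-3.142, 0.001, 2.964]
wrist_force: [2.3, 3.1, 2.8]
opening: 0.0242
grip_force: 1.4
```

{"name": "move_arm", "arguments": {"deltas": [{"dp": [0.11, -1.3, 0], "turn": 10, "jaw": 2.4}, {"dp": [0.11, -1.3, 0], "turn": 10, "jaw": 2.4}, {"dp": [0, 0, 0], "turn": 0, "jaw": 2.4}]}}

```text
time: 5.8
tcp_pos: [0.4975, -0.1957, 0.1079]
tcp_rot: [-3.141, 0.001, 2.615]
wrist_force: [-0.0, 0.4, 0.2]
opening: 0.024
grip_force: 0.0
```

{"name": "move_arm", "arguments": {"deltas": [{"dp": [0.11, -1.3, 0], "turn": 10, "jaw": 2.4}, {"dp": [0.11, -1.3, 0], "turn": 10, "jaw": 2.4}, {"dp": [0.11, -1.3, 0], "turn": 10, "jaw": 2.4}, {"dp": [0.11, -1.3, 0], "turn": 10, "jaw": 2.4}, {"dp": [0.11, -1.3, 0], "turn": 10, "jaw": 2.4}, {"dp": [0.11, -1.3, 0], "turn": 10, "jaw": 2.4}, {"dp": [0.08, -0.9, 0], "turn": 7, "jaw": 2.4}, {"dp": [0, 0, 0], "turn": 0, "jaw": 2.4}]}}

```text
time: 6.8
tcp_pos: [0.4238, -0.2316, 0.1078]
tcp_rot: [3.141, 0.001, 1.45]
wrist_force: [-0.7, -1.1, -0.6]
opening: 0.0242
grip_force: 0.0
```

```bash
python3 - <<'E'
from h import *
s=env.read_state();print(s['time'],s['tcp_pos'],s['tcp_rot'],s['wrist_force'])
shot('wrist','w2.png')
E
```

```text
6.8 [ 0.42384628 -0.23156423  0.10775592] [3.14140912e+00 5.71921329e-04 1.45029569e+00] [-0.66615354 -1.05418527 -0.58139243]
```

View pics/w2.png

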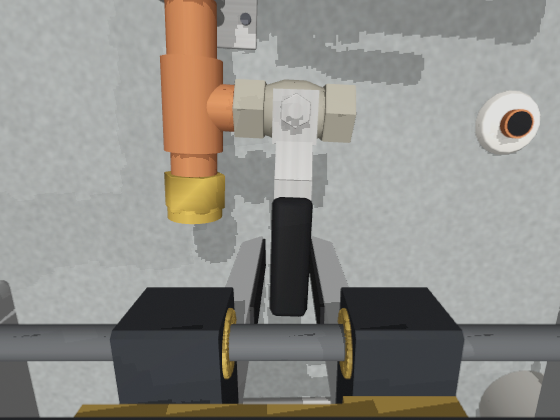

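The lever has followed and is nearly across its pipe. Next I press to the stop in small steps.

{"name": "move_arm", "arguments": {"deltas": [{"dp": [0, -0.35, 0], "turn": 3, "jaw": 2.4}, {"dp": [0, -0.25, 0], "turn": 0, "jaw": 2.4}, {"dp": [0, 0, 0], "turn": 0, "jaw": 2.4}]}}

```text
time: 7.22
tcp_pos: [0.4217, -0.2311, 0.108]
tcp_rot: [3.135, 0.0, 1.4]
wrist_force: [24.4, -2.1, -18.7]
opening: 0.0243
grip_force: 12.4
```

At the stop, as the force rose to 24 N. Releasing and lifting clear.

{"name": "move_arm", "arguments": {"deltas": [{"dp": [0, 0.3, 0], "turn": 0, "jaw": 2.4}, {"dp": [0, 0.2, 0], "turn": 0, "jaw": 5}, {"dp": [0, 0, 0], "turn": 0, "jaw": 5}, {"dp": [0, 0, 0], "turn": 0, "jaw": 5}, {"dp": [0, 0, -2], "turn": 0, "jaw": 5}, {"dp": [0, 0, -4], "turn": 0, "jaw": 5}, {"dp": [0, 0, -4], "turn": 0, "jaw": 5}, {"dp": [0, 0, 0], "turn": 0, "jaw": 5}]}}

```text
time: 8.22
tcp_pos: [0.4238, -0.2325, 0.21]
tcp_rot: [3.138, 0.002, 1.394]
wrist_force: [-0.6, -0.2, -1.4]
opening: 0.0499
grip_force: 0.0
```

```bash
python3 - <<'E'
from h import *
s=env.read_state();print(s['time'],s['tcp_pos'],s['tcp_rot'],s['wrist_force'],s['joints'])
shot('wrist','w3.png')
E
```

```text
8.225 [ 0.42379059 -0.2324522   0.20996349] [3.13758404e+00 1.86686139e-03 1.39404862e+00] [-0.59156716 -0.19600197 -1.39367838] [ 0.74054185  0.17024307 -0.33556513  1.94480147  0.06606515  1.0324995
  0.19907247]
```

View pics/w3.png

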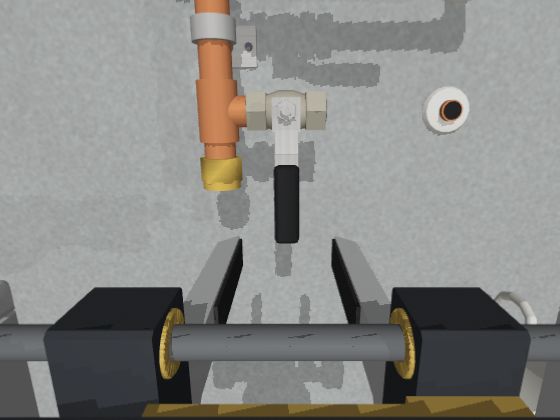

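Right lever is fully shut, from (287,100) to (287,240), parallel to the header. Now to the main lever.

{"name": "move_arm", "arguments": {"deltas": [{"dp": [5.33, 0.15, 0], "turn": 0, "jaw": 5}, {"dp": [5.33, 0.15, 0], "turn": 0, "jaw": 5}, {"dp": [5.33, 0.15, 0], "turn": 0, "jaw": 5}, {"dp": [5.33, 0.15, 0], "turn": 0, "jaw": 5}, {"dp": [5.33, 0.15, 0], "turn": 0, "jaw": 5}, {"dp": [5.33, 0.15, 0], "turn": 0, "jaw": 5}, {"dp": [5.33, 0.15, 0], "turn": 0, "jaw": 5}, {"dp": [5.33, 0.15, 0], "turn": 0, "jaw": 5}, {"dp": [5.33, 0.15, 0], "turn": 0, "jaw": 5}, {"dp": [0, 0, 0], "turn": 8.5, "jaw": 5}]}}

```text
time: 9.52
tcp_pos: [0.5193, 0.2419, 0.2057]
tcp_rot: [-3.138, -0.0, 1.248]
wrist_force: [0.7, -1.2, -0.4]
opening: 0.0501
grip_force: 0.0
```

{"name": "move_arm", "arguments": {"deltas": [{"dp": [0, 0, 0], "turn": 10, "jaw": 5}, {"dp": [0, 0, 0], "turn": 10, "jaw": 5}, {"dp": [0, 0, 0], "turn": 10, "jaw": 5}, {"dp": [0, 0, 0], "turn": 10, "jaw": 5}, {"dp": [0, 0, 0], "turn": 10, "jaw": 5}, {"dp": [0, 0, 0], "turn": 10, "jaw": 5}, {"dp": [0, 0, 0], "turn": 10, "jaw": 5}, {"dp": [0, 0, 0], "turn": 10, "jaw": 5}, {"dp": [0, 0, 0], "turn": 0, "jaw": 5}, {"dp": [0, 0, 0], "turn": 0, "jaw": 5}]}}

```text
time: 10.78
tcp_pos: [0.5202, 0.238, 0.2068]
tcp_rot: [3.141, 0.001, -0.146]
wrist_force: [0.1, -0.0, 0.5]
opening: 0.0502
grip_force: 0.0
```

```bash
python3 - <<'E'
from h import *
s=env.read_state();print(s['time'],s['tcp_pos'],s['tcp_rot'],s['wrist_force'],s['joints'])
shot('wrist','w4.png')
E
```

```text
10.775 [0.52022316 0.23796526 0.20678361] [ 3.14112693e+00  8.93974549e-04 -1.46473786e-01] [ 0.06647389 -0.01858273  0.45268633] [-0.20568195  0.34202769 -0.34466015  1.73720477  0.12824644  1.08546911
 -2.30926854]
```

View pics/w4.png

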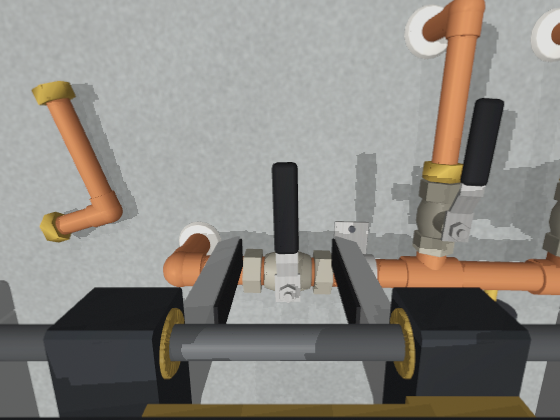

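The main lever's sleeve (286,208) is centred between the fingers. Going down and turning it counter-clockwise.

{"name": "move_arm", "arguments": {"deltas": [{"dp": [0, 0, 3], "turn": 0, "jaw": 5}, {"dp": [0, 0, 4], "turn": 0, "jaw": 5}, {"dp": [0, 0, 2.9], "turn": 0, "jaw": 5}, {"dp": [0, 0, 0], "turn": 0, "jaw": 2.4}, {"dp": [0, 0, 0], "turn": 0, "jaw": 2.4}, {"dp": [0, 0, 0], "turn": 0, "jaw": 2.4}, {"dp": [0, 0, 0], "turn": 0, "jaw": 2.4}]}}

```text
time: 11.7
tcp_pos: [0.5209, 0.2382, 0.1093]
tcp_rot: [-3.141, -0.001, -0.151]
wrist_force: [-0.4, -0.2, -0.5]
opening: 0.0237
grip_force: 0.0
```

{"name": "move_arm", "arguments": {"deltas": [{"dp": [-0.12, -1.39, 0], "turn": -10, "jaw": 2.4}, {"dp": [-0.12, -1.39, 0], "turn": -10, "jaw": 2.4}, {"dp": [-0.12, -1.39, 0], "turn": -10, "jaw": 2.4}, {"dp": [-0.12, -1.39, 0], "turn": -10, "jaw": 2.4}, {"dp": [0, 0, 0], "turn": 0, "jaw": 2.4}]}}

```text
time: 12.32
tcp_pos: [0.5097, 0.2922, 0.1088]
tcp_rot: [-3.141, -0.0, 0.548]
wrist_force: [-0.1, -0.7, 0.2]
opening: 0.0239
grip_force: 0.0
```

{"name": "move_arm", "arguments": {"deltas": [{"dp": [-0.12, -1.39, 0], "turn": -10, "jaw": 2.4}, {"dp": [-0.12, -1.39, 0], "turn": -10, "jaw": 2.4}, {"dp": [-0.12, -1.39, 0], "turn": -10, "jaw": 2.4}, {"dp": [-0.12, -1.39, 0], "turn": -10, "jaw": 2.4}, {"dp": [-0.06, -0.8, 0], "turn": -6, "jaw": 2.4}, {"dp": [0, 0, 0], "turn": 0, "jaw": 2.4}]}}

```text
time: 13.08
tcp_pos: [0.4596, 0.3275, 0.1087]
tcp_rot: [3.141, -0.0, 1.346]
wrist_force: [-0.2, -0.3, -0.5]
opening: 0.0242
grip_force: 0.0
```

{"name": "move_arm", "arguments": {"deltas": [{"dp": [0, -0.35, 0], "turn": -3, "jaw": 2.4}, {"dp": [0, -0.25, 0], "turn": 0, "jaw": 2.4}, {"dp": [0, 0, 0], "turn": 0, "jaw": 2.4}]}}

```text
time: 13.45
tcp_pos: [0.4568, 0.3279, 0.1088]
tcp_rot: [3.138, -0.001, 1.394]
wrist_force: [17.2, -2.8, -8.4]
opening: 0.0241
grip_force: 9.2
```

Stop reached (17 N). Release, lift and check.

{"name": "move_arm", "arguments": {"deltas": [{"dp": [0, 0.3, 0], "turn": 0, "jaw": 2.4}, {"dp": [0, 0.15, 0], "turn": 0, "jaw": 5}, {"dp": [0, 0, 0], "turn": 0, "jaw": 5}, {"dp": [0, 0, 0], "turn": 0, "jaw": 5}, {"dp": [0, 0, -2], "turn": 0, "jaw": 5}, {"dp": [0, 0, -5], "turn": 0, "jaw": 5}, {"dp": [0, 0, -5], "turn": 0, "jaw": 5}, {"dp": [0, 0, 0], "turn": 0, "jaw": 5}]}}

```text
time: 14.45
tcp_pos: [0.4589, 0.3298, 0.2332]
tcp_rot: [3.137, -0.004, 1.403]
wrist_force: [-0.3, 0.3, -0.1]
opening: 0.0499
grip_force: 0.0
```

```bash
python3 - <<'E'
from h import *
s=env.read_state();print(s['time'],s['tcp_pos'],s['wrist_force'])
a=shot('wrist')['image'];b=shot('top')['image'][150:330,100:500];b=cv2.resize(b,(800,360),interpolation=3)
cv2.imwrite('pics/w5.png',cv2.cvtColor(cv2.resize(a,(320,240)),4));cv2.imwrite('pics/t5.png',cv2.cvtColor(b,4))
c=np.zeros((600,800,3),np.uint8);c[:360]=b;c[360:,:320]=cv2.resize(a,(320,240))
c[360:,320:640]=cv2.resize(shot('scene')['image'][130:370,120:440],(320,240))
cv2.imwrite('pics/all.png',cv2.cvtColor(c,4))
E
```

```text
14.45 [0.45887574 0.32979615 0.23317724] [-0.33003681  0.29723233 -0.05478862]
```

View pics/all.png

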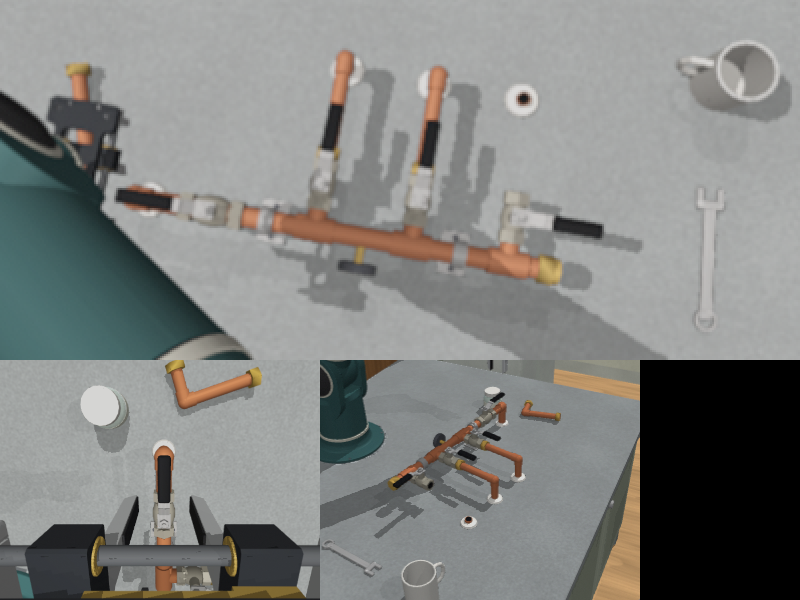

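The main lever lies along the header at (145,197). The right lever is across its branch at (578,228), the left and middle levers are open, and the loose things have not moved.

```bash
python3 -c "
from station import env
print(env.sign_off())"
```

```text
the job is handed in; nothing more can be done
None
```

The right branch, the one with its pipe missing, was turned shut to its stop and then the main was turned fully open to its stop; the left and middle levers stayed open, the loose things looked unmoved, and I handed the job in at about 14.6 s.

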